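Fit the bench pin and clamp it with the wing nut

ROBOT

A 6-joint arm with a two-finger parallel gripper is mounted at the origin on the work surface. World frame = base frame: x ahead of the robot, y to its left, z up, the work surface at z = 0. Lengths are in m, angles in degrees, forces in N, time in s.
With the tool pointing down it reaches from about 0.4 to 0.825 m from the base axis. Payload 7 kg.
Tool frame: the origin (TCP) lies midway between the tips of the shut fingers; the grasp point (between the pads) lies 19 mm behind it; z points along the fingers, y is the line along which they close (so a half turn about z gives the same grasp; the last joint's range is limited). The gripper opens to 88 mm and grips with 3 to 60 N. Pads are 19 mm wide; open, the fingers measure 130 mm over their backs; the gripper's body (78 mm by 193 mm) begins 47 mm behind the grasp point.
Start: joints at [-60.327, 20.546, 0.682, 0, -70.136, -16.507], TCP at [0.154, -0.657, 0.202] pointing down, gripper open.
Joint ranges: [-176.03, 176.03], [-82.01, 121.73], [-58.28, 71.71], [-173.87, 95.51], [-174.79, -0.11], [-173.66, 173.66]. Speed limits (degrees/s): [136.94, 136.94, 172.46, 180, 180, 180].

INTERFACE

Orientations are given as [roll, pitch, yaw] about the fixed x, y, z axes, in that order (R = Rz(yaw) Ry(pitch) Rx(roll)).
In Python, from plant import r, eyes, workorder gives the robot as it stands.
- The arm moves only by the tool step_arm, never from a script. Its argument "plan" is a list of rows, each a list of 5 numbers: the shift along the tool's x, y, z each as a share of 25 cm, from -1 to 1, then the turn about the tool's z as a share of 60 degrees, from -1 to 1, then the finger opening in mm, from 0 to 87.6. In form: [[x, y, z, turn, jaw], ...]. A call has 1 to 12 rows; each row is the pose to reach, as a shift and turn from the pose commanded when the call began, along the tool's axes at that moment; what a row does not reach only later rows make up. A row lasts 1/12 s, in which the tool goes at most 41.7 mm and 7.16 degrees, less where a joint would pass 70% of its speed; a pose out of reach is approached as far as the arm can. A call with a number of a shift or a turn outside -1 to 1 is refused whole. A call with a gripper value outside its range is refused whole. The fingers move at their own pace and stop on an object; "newtons" is the grip in N (left out, the last holds). Time passes only in rows, so rows that repeat a pose let the fingers close. It gives the time, the measured TCP pose, the force, the opening and the grip force at its end, in the units of the state.
- r.get_state(): the state, without advancing time (a new reading comes with each control period).
- eyes.capture(name): name is "scene" or "top" or "wrist"; returns the picture (420x560x3 uint8, red, green, blue); there is no depth.
- eyes.camera_model(name): a dict with "fov_y" (degrees; the focal length in pixels is half the picture's height over the tangent of half this angle, whatever the lens; pixels are square), "cx", "cy" (the principal point, pixels), "k1" (the pictures are not rectified: a ray, as slopes to the right and down, at radius r is drawn at 1 + k1 r^2 times it, then the intrinsics apply), "world_to_cam" (4x4, takes a point from world to camera coordinates); the wrist camera has in their place "hand_eye" (4x4, takes a point from camera to tool coordinates, whose origin is the TCP and whose axes are the flange's). Camera axes: x right, y up, looking along -z (the intrinsics and any distortion apply to the point x, -y, -z); pixel columns grow to the right and rows downward; lengths in m; the calibration is good to about 2 mm. A picture is of the moment at which its call begins: read the wrist's pose just before it. camera_model takes no time and is no camera call.
- workorder.close_job(): hands the job in; it is judged then, once.
The state is a dict: "time_s": time; "joints": joint angles; "qd": joint speeds; "joint_torque": joint torques, N m; "tcp_pos": TCP position; "eef_rot": TCP orientation; "contact_force": force on the tool from outside, world axes, zero at the start; "moment": the same for the moment, N m; "gripper_width": finger opening in m; "gripper_force": force on a finger pad.
Only numpy, scipy, OpenCV 4.12 (cv2) and the standard library are available. Lean on these libraries where they do the work, as an engineer would, in place of code of your own. Each camera call takes 0.05 s, during which the arm holds its last target. There are 200 camera calls.

TASK

Slide the loose wooden bench pin, slotted tail first, into its steel holder under the clamp plate until it is fully home against the stud, then turn the wing nut clockwise, in short arcs clear of the two steel posts behind it, until the plate clamps the pin tight. Let go at the end, do not knock hard against the posts, and leave the file, hammer and mug where they are.

Things in the scene. Friction and masses are not known exactly. Their poses are not given: they have to be found in the camera images.
- holder: Dark steel bench-pin holder fixed to the bench, left or right of the pin, a slab 105 (x) x 120 (y) x 22 high spanning x -40 to +65. Origin: on the bench under the axis of its upright stud (12 diameter, top 117 above the bench); z up; its -x side is its front, with the channel mouth, facing the robot within 0.3 rad.
- mouth (a point): Middle of the channel mouth at floor height: holder x -42, y 0, 22 above the bench. Two cheeks 14 high on the slab leave a channel 54 wide (holder y -27 to +27, x -30 to +55), flared to about 60 at the mouth; floor 22 above the bench, open at front, back and top, so the pin can be laid in at the front from above and slid along holder +x.
- posts: Two fixed round steel posts on the holder, 16 diameter, top 105 above the bench, at holder x +50, y +25.4 and -25.4, behind the wing nut. The wings clear them, but fingers holding a wing that points within about 70 degrees of straight back (holder +x) do not. Origin and axes as the holder.
- plate: Steel clamp plate 44 (x) x 72 (y) x 8 thick round the stud, above the channel. Origin: centre of its underside, 51.5 above the bench when the nut reads 0; it goes down 2.5 mm per rad of the nut, with the nut, and stays where it is left. An inserted pin's top lies 44 above the bench, so the plate first touches it when the nut reads 3.0.
- nut (a joint): Steel wing nut on the stud, rad. Grows when turned clockwise seen from above (tightening); range -0.05 to 3.9, starts loose, 0 to 1.3. At 0 its two wings lie along the holder's x axis. Friction of about 0.16 N m keeps it where left; it goes stiff once the plate bears on the pin at 3.0. Turned some 0.3 rad further (about 10 N on a wing) and let go, it springs back to about 3.1: well tight.
- nut_centre (a point): On the nut's axis at mid height of its wings, 39 above the plate's underside, 31 above its top. Two opposite upright flat wings, 9 thick, 30 high (15 above and below this point), reach from 9 to 42 from the axis; the 30 mm hub ends 5 below this point; the stud rises through the middle. Pinch one wing at a time from above, about 29 from the axis.
- pin: Loose wooden bench pin, a board 175 (x) x 50 (y) x 22 thick, 0.14 kg, lying flat. Origin: centre of its underside; z up. Its -x end has a V notch 45 deep; its +x end, the tail, a parallel slot 16 wide and 36 deep that straddles the stud. Tail starts pointing away from the robot within 0.5 rad. Grip it across its width 45 from the notched end to keep clear of the nut.
- slot_end (a point): Middle of the closed end of the pin's tail slot, at mid thickness: pin x +51.5, z +11. Fully home, it touches the stud: 6 in front of the stud's axis (holder x -6), 33 above the bench.
- file: Bystander: hand file with a wooden handle, 270 long, at the far left of the work. Origin on the bench under it.
- hammer: Bystander: hammer 240 long, at the far right of the work.
- mug: Bystander: white mug, 80 diameter, 80 high, beyond the work. Origin: centre of its underside.
Not all that is in view belongs to the job. Leave any green or yellow look-alike of the holder alone.

How it is judged (in metres and radians):
On the way:
1. the pin lies home in the holder: slot end within 4.5 mm of the stud, flat on the channel floor, plate not yet pressing (x of slot_end in the frame of holder above -0.0105 m and distance between slot_end and holder below 0.037 m and angle between pin's own z axis and vertical below 0.06 rad and angle between the x axis of pin and the x axis of holder, either way round below 0.1 rad and value of joint nut below 2.9 rad), for 0.2 s.
At the end, for the whole second after the job is handed in: The pin lies flat and straight in the channel with its slot end within 4.5 mm of touching the stud, the wing nut is turned down so that the plate presses on the pin with more than 10 N, and everything is let go and at rest (x of slot_end in the frame of holder above -0.0105 m and distance between slot_end and holder below 0.037 m and angle between pin's own z axis and vertical below 0.06 rad and angle between the x axis of pin and the x axis of holder, either way round below 0.1 rad and contact force between plate and pin above 10 N and value of joint nut above 2.95 rad and linear speed of pin below 0.01 m/s and contact force between the fingers and pin below 0.1 N).
It fails at once if the posts are hit or pushed with more than 25 N (contact force between anything else and posts above 25 N).
It fails at once if the file, hammer or mug is moved more than 30 mm (distance of any of file, hammer, mug from where it was at the start of the episode above 0.03 m).
It also fails if it takes over 70 s, if anything falls off the work surface, if the arm or the gripper's body presses on something with over 40 N, if the wrist force passes 120 N, or if a joint passes its speed limit or range.

## Working session

There is one attempt and no reset: what is moved stays moved. The work goes in short steps, Python scripts to look and compute and a tool call to move; the robot and the scene stay as the last step left them, time stands still between calls to the robot, and variables do not carry over. Pictures are saved under pics/ and viewed, at most 10 in all, crops included, and the job is handed in when it is done.

Besides the shell and the picture viewer there is one more tool, called by a JSON object that holds its "op" and its "data", one argument or row to a line. step_arm: Moves the arm, as the interface text tells. Its arguments: {"type":"object","properties":{"plan":{"type":"array"},"newtons":{"type":"number"}},"required":["plan"]}

```bash
ls; mkdir -p pics; cat > h.py <<'E'
import numpy as np, cv2, sys
sys.path.insert(0,'.')
from plant import r, eyes, workorder
from scipy.spatial.transform import Rotation as Ro
def T_tool():
    s=r.get_state(); T=np.eye(4); T[:3,3]=s['tcp_pos']; T[:3,:3]=Ro.from_euler('xyz',s['eef_rot'],degrees=True).as_matrix(); return T
def cam(n,T=None):
    m=eyes.camera_model(n)
    C=T@np.array(m['hand_eye']) if n=='wrist' else np.linalg.inv(np.array(m['world_to_cam']))
    return dict(f=210/np.tan(np.radians(m['fov_y'])/2),cx=m['cx'],cy=m['cy'],k=m['k1'],C=C)
def ray(c,u,v):
    d=np.array([(u-c['cx'])/c['f'],(v-c['cy'])/c['f']]); x=d.copy()
    for _ in range(30): x=d/(1+c['k']*(x@x))
    return c['C'][:3,3], c['C'][:3,:3]@np.array([x[0],-x[1],-1])
def onz(c,u,v,z):
    o,d=ray(c,u,v); return o+d*(z-o[2])/d[2]
def proj(c,P):
    p=np.linalg.inv(c['C'])@np.append(P,1); a=np.array([p[0],-p[1]])/-p[2]; a=a*(1+c['k']*(a@a)); return a*c['f']+[c['cx'],c['cy']]
def tri(*L):
    A=np.zeros((3,3));b=np.zeros(3)
    for c,u,v in L:
        o,d=ray(c,u,v); d=d/np.linalg.norm(d); M=np.eye(3)-np.outer(d,d); A+=M;b+=M@o
    X=np.linalg.solve(A,b)
    return X,[np.round(np.linalg.norm(np.cross(X-ray(*l)[0],ray(*l)[1]/np.linalg.norm(ray(*l)[1]))),4) for l in L]
def shot(n,f):
    T=T_tool(); im=eyes.capture(n); cv2.imwrite('pics/'+f+'.png',im[:,:,::-1]); np.save('pics/'+f+'_T.npy',T); return im,cam(n,T)
E
python3 - <<'E'
from h import *
print(r.get_state())
a,_=shot('scene','scene0');b,_=shot('top','top0')
for n in('scene','top','wrist'):print(n,eyes.camera_model(n))
E
```

```text
pics
{'time_s': 0.0, 'joints': array([-6.03251537e+01,  2.05915716e+01,  6.34460629e-01, -2.06127416e-02,
       -7.01356313e+01, -1.65061944e+01]), 'qd': array([ 0.14059664, -0.05528211,  0.03490384, -0.09098789,  0.02798555,
       -0.01427719]), 'joint_torque': array([ 1.02368849e-03, -5.82727182e+01,  2.93052775e+01,  6.99730530e+00,
        6.86197905e-03, -2.02287520e-04]), 'tcp_pos': array([ 0.15362487, -0.65674729,  0.20132485]), 'eef_rot': array([ 1.79905574e+02, -7.77371325e-03, -1.66838362e+02]), 'contact_force': array([ 1.11700724,  0.07383314, -0.76769829]), 'moment': array([0.02325749, 0.01899858, 0.02078526]), 'gripper_force': 0.0, 'gripper_width': 0.08796229391905944}
scene {'fov_y': 48.597227264180546, 'cx': 286.4963425034987, 'cy': 210.82677047471785, 'k1': -0.14071128880304237, 'world_to_cam': array([[-0.22808799,  0.97354115, -0.01391058,  0.12578588],
       [-0.77456214, -0.17277599,  0.60844223,  0.39787641],
       [ 0.58994013,  0.14955298,  0.79347625, -1.64161343],
       [ 0.        ,  0.        ,  0.        ,  1.        ]])}
top {'fov_y': 56.7058888089816
[... 207 characters left out ...]
, -9.62078582e-04,  1.73562662e-01,
        -5.67464222e-01],
       [-1.73565312e-01, -5.88913579e-03,  9.84804753e-01,
        -8.36802346e-01],
       [ 0.00000000e+00,  0.00000000e+00,  0.00000000e+00,
         1.00000000e+00]])}
wrist {'fov_y': 62.79587947033824, 'cx': 275.2018370447579, 'cy': 211.1084444716041, 'k1': -0.07618564824510801, 'hand_eye': array([[-6.56307892e-04,  9.60538356e-01,  2.78146789e-01,
         7.65583779e-02],
       [ 9.99999779e-01,  5.99815496e-04,  2.88200187e-04,
        -7.30728857e-04],
       [ 1.09990580e-04,  2.78146917e-01, -9.60538537e-01,
        -1.81512401e-01],
       [ 0.00000000e+00,  0.00000000e+00,  0.00000000e+00,
         1.00000000e+00]])}
```

View pics/scene0.png

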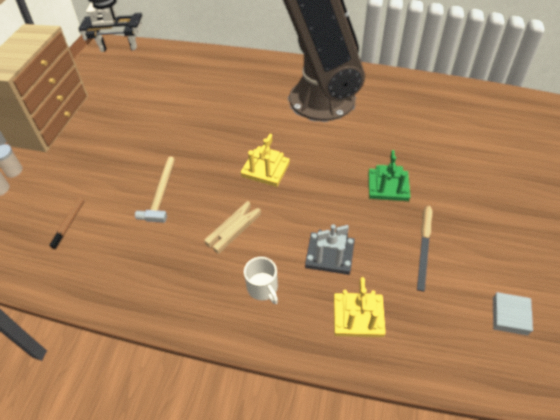

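View pics/top0.png

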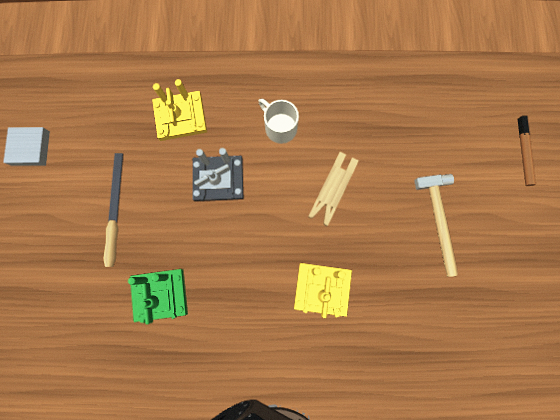

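The top view shows the dark holder at about (217,177), the pin at (334,188), the mug at (281,121), and yellow and green decoys that I'll leave alone. I'll enlarge both views for corner picking.

```bash
python3 - <<'E'
import cv2,numpy as np
a=cv2.imread('pics/top0.png')[140:230,180:370];b=cv2.imread('pics/scene0.png')[195:280,195:365]
A=cv2.resize(a,None,fx=4,fy=4,interpolation=cv2.INTER_CUBIC)
def g(I,u0,v0,s):
    for u in range((u0//20+1)*20,u0+I.shape[1]//s,20):cv2.line(I,((u-u0)*s,0),((u-u0)*s,8),(0,0,255),1);cv2.putText(I,str(u),((u-u0)*s,20),0,.35,(0,255,255),1)
    for v in range((v0//10+1)*10,v0+I.shape[0]//s,10):cv2.line(I,(0,(v-v0)*s),(8,(v-v0)*s),(0,0,255),1);cv2.putText(I,str(v),(10,(v-v0)*s+4),0,.35,(0,255,255),1)
g(A,180,140,4)
cv2.imwrite('pics/c1.png',A)
E
```

```text
(no output)
```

View pics/c1.png

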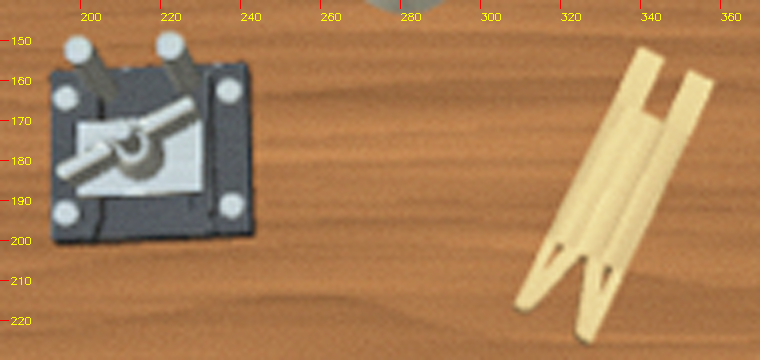

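The crop shows the pin: tail corners (340,151.5) and (358.5,160), notch tips (309,217) and (327,226). It also shows post tops (199,152) and (222.5,151), the stud at about (213,177), and the wings running (194,183)–(229,165).

```bash
python3 - <<'E'
from h import *
c=cam('top');s=cam('scene')
p=[onz(c,u,v,.022)[:2] for u,v in[(340,151.5),(358.5,160),(309.2,217),(327,225.7)]]
print('pin corners',np.round(p,4)); t=(p[0]+p[1])/2;n=(p[2]+p[3])/2;d=t-n
print('pin c',(t+n)/2,'len',np.linalg.norm(d),'w',np.linalg.norm(p[0]-p[1]),'yaw',np.degrees(np.arctan2(d[1],d[0])))
P=[onz(c,u,v,.105)[:2] for u,v in[(199.2,152.2),(222.5,151.2)]]
e=P[0]-P[1];yaw=np.arctan2(-e[0],e[1]);print('posts',P,'sep',np.linalg.norm(e),'yaw',np.degrees(yaw))
h=(P[0]+P[1])/2-.05*np.array([np.cos(yaw),np.sin(yaw)]);print('holder',h)
q=[onz(c,u,v,.022)[:2] for u,v in[(193,158),(241.2,156),(243.5,198.7),(193.7,200.7)]];print('slab',np.round(q,3),np.mean(q,0))
print('stud',onz(c,213.2,177,.117),'wings',onz(c,194.5,183,.105),onz(c,227,165.5,.105))
# scene post tops check and plain predictions
for X in[(*P[0],.105),(*P[1],.105),(*t,.022),(*n,.022),(*h,.117)]:print(np.round(proj(s,X),1))
E
```

```text
pin corners [[ 0.7008 -0.1561]
 [ 0.6796 -0.2   ]
 [ 0.5416 -0.0797]
 [ 0.5211 -0.1209]]
pin c [ 0.61078073 -0.13915834] len 0.17683799151681304 w 0.04872993957100394 yaw -26.090385031459768
posts [array([0.6733905 , 0.16538257]), array([0.67547524, 0.11418984])] sep 0.051235158601184806 yaw 2.3319930817600314
holder [0.62447428 0.13775172]
slab [[0.685 0.198]
 [0.69  0.082]
 [0.585 0.075]
 [0.581 0.192]] [0.63526656 0.13667259]
stud [0.61437641 0.13068363 0.117     ] wings [0.60413515 0.17300705 0.105     ] [0.64303081 0.1035106  0.105     ]
[340.3 246.9]
[319.6 243.8]
[210.1 245.3]
[253.8 204.9]
[332.9 226.2]
```

{"op": "step_arm", "data": {
  "plan": [
    [-1,0.8,0,0.33,80],
    [-1,0.8,0,0.33,80],
    [-1,0.8,0,0.33,80],
    [-1,0.8,0,0.33,80],
    [-1,0.8,0,0.33,80],
    [-1,0.8,0,0.33,80],
    [-1,0.8,0,0.33,80],
    [-1,0.8,0,0.33,80],
    [-1,0.8,0,0.33,80]
  ]
}}

```text
time_s: 0.85
tcp_pos: [0.3542, -0.402, 0.2024]
eef_rot: [180.0, 0.1, 173.6]
contact_force: [-0.3, -0.3, -0.3]
gripper_width: 0.0801
gripper_force: 0.0
```

```bash
cat >> h.py <<'E'
def go(x,y,z,yaw):
    T=T_tool(); d=T[:3,:3].T@(np.array([x,y,z])-T[:3,3]); y0=np.degrees(np.arctan2(T[1,0],T[0,0]))
    t=-((yaw-y0+180)%360-180)
    print('at',np.round(T[:3,3],4),round(y0,2),'shares',np.round(d/.25,4),'turn',round(t/60,4),'j',np.round(r.get_state()['joints'],1))
E
python3 -c "
from h import *
go(.5726,-.1205,.2,154)"
```

```text
at [ 0.3542 -0.402   0.2024] 173.58 shares [-0.7423  1.2165  0.0108] turn 0.3264 j [-27.7   7.4 -16.9  -0.1 -65.7 -68.7]
```

{"op": "step_arm", "data": {
  "plan": [
    [-0.74,1,0,0.326,80],
    [-0.74,1,0,0.326,80],
    [-0.74,1,0,0.326,80],
    [-0.74,1,0,0.326,80],
    [-0.74,1,0,0.326,80],
    [-0.74,1,0,0.326,80],
    [-0.74,1,0,0.326,80],
    [-0.74,1,0,0.326,80],
    [-0.74,1,0,0.326,80],
    [-0.74,1,0,0.326,80],
    [-0.74,1,0,0.326,80]
  ]
}}

```text
time_s: 1.77
tcp_pos: [0.5638, -0.1787, 0.2017]
eef_rot: [-180.0, -0.1, 153.8]
contact_force: [-0.3, -0.2, 0.1]
gripper_width: 0.0802
gripper_force: 0.0
```

```bash
python3 -c "
from h import *
shot('wrist','w1')
go(.5726,-.1205,.1,154)"
```

```text
at [ 0.5635 -0.1791  0.202 ] 153.78 shares [0.0707 0.2266 0.4078] turn -0.0037 j [   1.3   12.8  -10.2   -0.   -67.  -117.5]
```

View pics/w1.png

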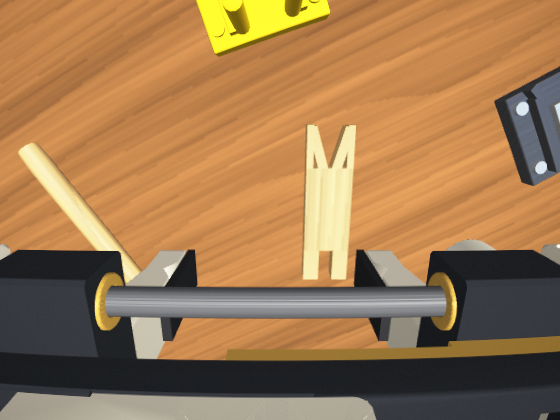

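The wrist view shows the pin with notch tips at (311,126) and (351,126) and tail corners at about (303,278) and (347,279). The pin is aligned with the tool.

```bash
python3 - <<'E'
from h import *
w=cam('wrist',np.load('pics/w1_T.npy'));c=cam('top')
for a,b in[((347,279),(340,151.5)),((303,278),(358.5,160)),((351,126),(309.2,217)),((311,126),(327,225.7))]:
    print(tri((w,*a),(c,*b)),np.round(onz(w,*a,.022),4))
E
```

```text
(array([ 0.69999841, -0.15503696,  0.02261414]), [np.float64(0.0011), np.float64(0.0011)]) [ 0.6997 -0.1541  0.022 ]
(array([ 0.68435832, -0.20279859,  0.00496056]), [np.float64(0.0007), np.float64(0.0007)]) [ 0.6756 -0.1996  0.022 ]
(array([ 0.54313714, -0.08057952,  0.00993035]), [np.float64(0.0002), np.float64(0.0002)]) [ 0.5414 -0.0827  0.022 ]
(array([ 0.52201625, -0.12028601,  0.02470731]), [np.float64(0.0012), np.float64(0.0012)]) [ 0.5234 -0.1198  0.022 ]
```

{"op": "step_arm", "data": {
  "plan": [
    [0.071,0.226,0,0,80],
    [0.071,0.226,0.3,0,80],
    [0.071,0.226,0.4,0,80],
    [0.071,0.226,0.55,0,80],
    [0.071,0.226,0.65,0,80],
    [0.071,0.226,0.73,0,80],
    [0.071,0.226,0.78,0,80],
    [0.071,0.226,0.786,0,80],
    [0.071,0.226,0.786,0,45],
    [0.071,0.226,0.786,0,40],
    [0.071,0.226,0.786,0,40],
    [0.071,0.226,0.786,0,40]
  ],
  "newtons": 20
}}

```text
time_s: 2.82
tcp_pos: [0.5741, -0.1202, 0.0072]
eef_rot: [179.9, 0.1, 153.8]
contact_force: [0.9, 0.4, 1.1]
gripper_width: 0.059
gripper_force: 0.0
```

{"op": "step_arm", "data": {
  "plan": [
    [0,0,0,0,40],
    [0,0,0,0,40],
    [0,0,0,0,40]
  ]
}}

```text
time_s: 3.07
tcp_pos: [0.5735, -0.12, 0.0062]
eef_rot: [180.0, 0.0, 153.8]
contact_force: [-0.3, 0.0, 0.1]
gripper_width: 0.0417
gripper_force: 0.0
```

```bash
python3 -c "
from h import *
print(r.get_state())
im,_=shot('wrist','w2')
t,_=shot('top','t2')
s,_=shot('scene','s2')
a=cv2.resize(s[180:270,170:290],None,fx=4,fy=4)[:,:,::-1]
b=im[:,:,::-1]
o=np.zeros((600,800,3),np.uint8);o[:360,:480]=a;o[360:600,:320]=cv2.resize(b,(320,240));tt=cv2.resize(t[130:240,290:370],None,fx=4,fy=4)[:,:,::-1];o[:440,480:800]=tt
cv2.imwrite('pics/c2.png',o)"
```

```text
{'time_s': 3.0667, 'joints': array([ 7.29187143e+00,  2.35249465e+01, -2.39800325e+01,  1.06690792e-03,
       -4.24503874e+01, -1.23479850e+02]), 'qd': array([ 0.03563646,  0.43346117,  0.0333561 , -0.03908649,  0.12199391,
       -0.03443324]), 'joint_torque': array([-4.08828061e-02, -5.39875281e+01,  2.10165775e+01,  4.97151196e+00,
       -8.63875682e-02,  1.39689805e-04]), 'tcp_pos': array([ 0.57348484, -0.11998653,  0.00623139]), 'eef_rot': array([1.79975979e+02, 3.76255744e-02, 1.53812801e+02]), 'contact_force': array([-0.30583526,  0.04331453,  0.0862951 ]), 'moment': array([-0.00415289, -0.06530066, -0.03001996]), 'gripper_force': 0.0, 'gripper_width': 0.041728359303371446}
```

View pics/c2.png

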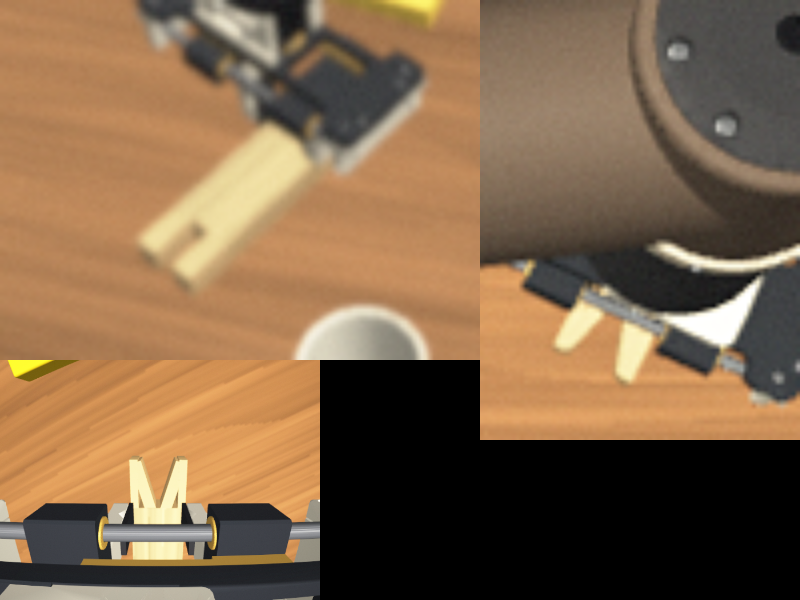

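{"op": "step_arm", "data": {
  "plan": [
    [0,0,0,0,30],
    [0,0,0,0,30],
    [0,0,0,0,30]
  ],
  "newtons": 20
}}

```text
time_s: 3.47
tcp_pos: [0.5732, -0.12, 0.0057]
eef_rot: [-180.0, -0.0, 153.8]
contact_force: [-0.2, 0.6, -0.1]
gripper_width: 0.0307
gripper_force: 0.0
```

```bash
python3 -c "
from h import *
im,_=shot('wrist','w3')
cv2.imwrite('pics/c3.png',cv2.resize(im[150:300,140:420],None,fx=2.8,fy=2.8,interpolation=2)[:,:,::-1])"
```

```text
(no output)
```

View pics/c3.png

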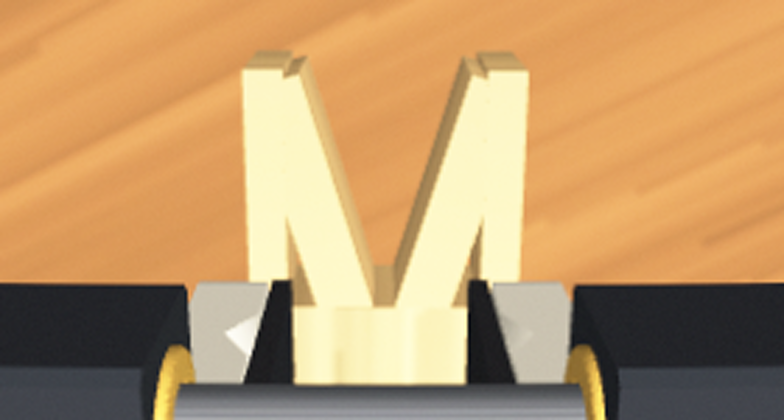

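The picture shows the pads overlapping the pin's rails with no contact. The open fingertips sit about 20 mm behind the TCP, so they are above the pin top. I'll open the gripper and go lower step by step while watching the force.

{"op": "step_arm", "data": {
  "plan": [
    [0,0,0,0,80],
    [0,0,0,0,80],
    [0,0,0,0,80],
    [0,0,0,0,80],
    [0,0,0,0,80],
    [0,0,0,0,80],
    [0,0,0,0,80],
    [0,0,0,0,80],
    [0,0,0.02,0,80],
    [0,0,0.04,0,80],
    [0,0,0.04,0,80]
  ]
}}

```text
time_s: 4.43
tcp_pos: [0.5724, -0.1201, -0.0056]
eef_rot: [-180.0, -0.1, 153.8]
contact_force: [-0.6, -0.8, 0.0]
gripper_width: 0.0799
gripper_force: 0.0
```

{"op": "step_arm", "data": {
  "plan": [
    [0,0,0.01,0,55],
    [0,0,0.015,0,50],
    [0,0,0.015,0,42],
    [0,0,0.015,0,42],
    [0,0,0.015,0,42],
    [0,0,0.015,0,42],
    [0,0,0.015,0,42],
    [0,0,0.015,0,42]
  ],
  "newtons": 20
}}

```text
time_s: 5.1
tcp_pos: [0.5734, -0.1201, -0.0079]
eef_rot: [180.0, 0.0, 153.8]
contact_force: [1.2, 0.3, -0.3]
gripper_width: 0.0494
gripper_force: 20.0
```

Gripped at 49.4 mm and 20 N. Next I lift, and look at the holder from the side with the wrist camera.

{"op": "step_arm", "data": {
  "plan": [
    [0,0,-0.05,0,42],
    [0,0,-0.2,0,42],
    [0,0,-0.35,0,42],
    [0.01,0.1,-0.5,-0.08,42],
    [0.02,0.25,-0.65,-0.16,42],
    [0.04,0.4,-0.8,-0.24,42],
    [0.044,0.55,-0.832,-0.35,42],
    [0.044,0.692,-0.832,-0.45,42],
    [0.044,0.692,-0.832,-0.475,42],
    [0.044,0.692,-0.832,-0.475,42],
    [0.044,0.692,-0.832,-0.475,42],
    [0.044,0.692,-0.832,-0.475,42]
  ],
  "newtons": 25
}}

```text
time_s: 6.1
tcp_pos: [0.639, 0.0396, 0.1993]
eef_rot: [-180.0, -0.1, -177.7]
contact_force: [-0.6, -0.7, -1.7]
gripper_width: 0.0491
gripper_force: 25.0
```

```bash
python3 -c "
from h import *
im,w=shot('wrist','w4')
go(.4425,.13,.016,182.3)
h=np.array([.6245,.1378]);ps=np.radians(2.3);R=np.array([[np.cos(ps),-np.sin(ps)],[np.sin(ps),np.cos(ps)]])
for q in[(0,0,.117),(50,25.4,.105),(50,-25.4,.105),(-40,60,.022),(-40,-60,.022),(65,-60,.022)]:print(q,np.round(proj(w,np.append(h+R@np.array(q[:2])/1000,q[2])),1))"
```

```text
at [0.639  0.0392 0.1994] -177.76 shares [0.7702 0.3937 0.7346] turn -0.0011 j [  20.9   17.5   -4.2   -0.   -68.4 -108.7]
(0, 0, 0.117) [400.3 198.4]
(50, 25.4, 0.105) [418.2 250.6]
(50, -25.4, 0.105) [360.9 251. ]
(-40, 60, 0.022) [428.5 139.2]
(-40, -60, 0.022) [313.9 138.3]
(65, -60, 0.022) [311.2 234.7]
```

View pics/w4.png

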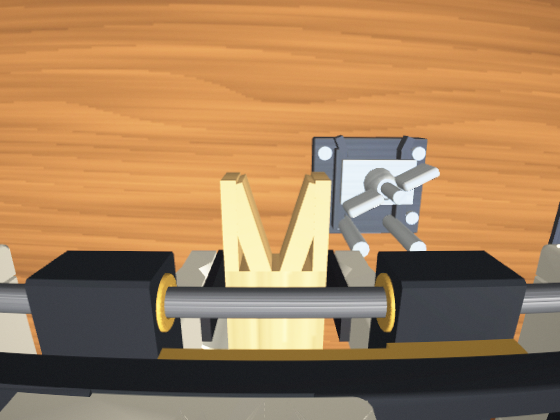

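The wrist view agrees with the predicted holder pose to within about 2 px: front corners (313,138) and (426,139), post tops (361,249) and (418,248). The pin is centred and straight in the jaws. I'll go in front of the mouth and lower.

{"op": "step_arm", "data": {
  "plan": [
    [0.15,0.07,0,0,42],
    [0.3,0.15,0,0,42],
    [0.45,0.23,0,0,42],
    [0.6,0.31,0,0,42],
    [0.73,0.37,0,0,42],
    [0.784,0.394,0,0,42],
    [0.784,0.394,0.15,0,42],
    [0.784,0.394,0.3,0,42],
    [0.784,0.394,0.45,0,42],
    [0.784,0.394,0.58,0,42],
    [0.784,0.394,0.68,0,42],
    [0.784,0.394,0.68,0,42]
  ]
}}

```text
time_s: 7.15
tcp_pos: [0.4367, 0.1273, 0.0259]
eef_rot: [-179.7, -0.4, -177.9]
contact_force: [-0.3, 0.0, -1.7]
gripper_width: 0.049
gripper_force: 25.0
```

```bash
python3 -c "
from h import *
go(.4391,.1301,.0165,182.3)
im,c=shot('top','t5')
cv2.imwrite('pics/c5.png',cv2.resize(im[140:260,170:300],None,fx=5,fy=5,interpolation=2)[:,:,::-1])"
```

```text
at [0.4367 0.1273 0.0259] -177.85 shares [-0.0104  0.0111  0.0374] turn -0.0025 j [ 4.110e+01  1.180e+01 -3.900e+01 -1.000e-01 -3.970e+01 -1.289e+02]
```

View pics/c5.png

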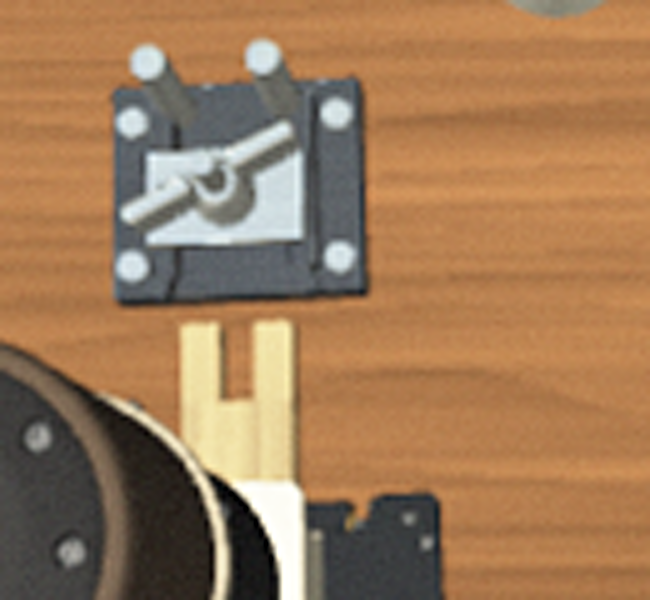

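The top view shows the tail at px (206.2,204.4)–(228.8,204.2), facing the channel just in front of the mouth.

```bash
python3 -c "
from h import *
c=cam('top')
a=onz(c,206.2,204.4,.056);b=onz(c,228.8,204.2,.056);m=(a+b)/2
h=np.array([.624,.1375]);ps=np.radians(2.3);R=np.array([[np.cos(ps),-np.sin(ps)],[np.sin(ps),np.cos(ps)]])
print(a,b,m,'tail in holder',R.T@(m[:2]-h),'tcp in holder',R.T@(r.get_state()['tcp_pos'][:2]-h))
for u,v in[(206.4,164.5),(237.2,162.5),(206.4,193.3),(237.9,191.3)]:print('bolt',R.T@(onz(c,u,v,.04)[:2]-h))
for u,v in[(199.7,152.4),(222.6,151.3)]:print('post',R.T@(onz(c,u,v,.105)[:2]-h))"
```

```text
[0.56575724 0.15566852 0.056     ] [0.56616767 0.10432551 0.056     ] [0.56596246 0.12999702 0.056     ] tail in holder [-0.0582919  -0.00516779] tcp in holder [-0.18601794 -0.00174662]
bolt [0.04078012 0.02239105]
bolt [ 0.04252196 -0.05023203]
bolt [-0.02839147  0.02285368]
bolt [-0.02670695 -0.05041371]
post [0.04996378 0.02477835]
post [ 0.05026032 -0.02557364]
```

{"op": "step_arm", "data": {
  "plan": [
    [0,0.003,0,0,42],
    [0,0.003,0,0,42],
    [0,0.003,0,0,42]
  ]
}}

```text
time_s: 7.45
tcp_pos: [0.4411, 0.132, 0.0318]
eef_rot: [179.9, 0.2, -177.7]
contact_force: [0.2, -0.5, -1.5]
gripper_width: 0.0496
gripper_force: 25.0
```

```bash
python3 -c "
from h import *
go(.4391,.131,.0165,182.3)"
```

```text
at [0.4411 0.132  0.0318] -177.7 shares [ 0.0084 -0.0038  0.0612] turn -0.0001 j [  41.3   11.3  -38.5    0.   -39.9 -129. ]
```

{"op": "step_arm", "data": {
  "plan": [
    [0,0,0.02,0,42],
    [0,0,0.04,0,42],
    [0,0,0.06,0,42],
    [0,0,0.06,0,42],
    [0,0,0.06,0,42],
    [0,0,0.06,0,42]
  ]
}}

```text
time_s: 7.95
tcp_pos: [0.4399, 0.1313, 0.0149]
eef_rot: [-180.0, -0.0, -177.7]
contact_force: [0.1, -0.5, -1.3]
gripper_width: 0.0494
gripper_force: 25.0
```

{"op": "step_arm", "data": {
  "plan": [
    [-0.02,0,0,0,42],
    [-0.04,0,0,0,42],
    [-0.055,0,0,0,42],
    [-0.07,0,0,0,42],
    [-0.085,0,0,0,42],
    [-0.1,0,0,0,42],
    [-0.115,0,0,0,42],
    [-0.13,0,0,0,42],
    [-0.14,0,0,0,42],
    [-0.14,0,0,0,42]
  ]
}}

```text
time_s: 8.78
tcp_pos: [0.4755, 0.1328, 0.015]
eef_rot: [180.0, 0.0, -177.7]
contact_force: [-0.5, -0.1, -1.0]
gripper_width: 0.0492
gripper_force: 25.0
```

```bash
python3 -c "
from h import *
go(.5241,.1335,.0165,182.3);print(r.get_state()['contact_force'])
im,c=shot('top','t6')
cv2.imwrite('pics/c6.png',cv2.resize(im[140:240,170:290],None,fx=5,fy=5,interpolation=2)[:,:,::-1])"
```

```text
at [0.4755 0.1328 0.015 ] -177.7 shares [-0.1945 -0.0051 -0.006 ] turn 0.0 j [  38.5   15.7  -35.3    0.   -38.9 -126.2]
[-0.52762179 -0.05371465 -0.97572052]
```

View pics/c6.png

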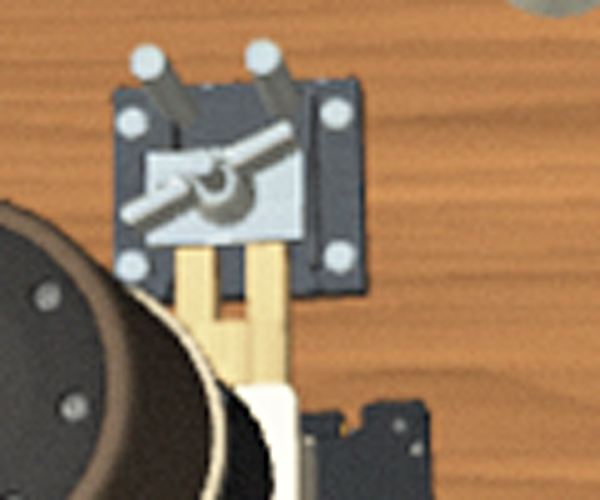

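The tail is in the channel under the plate, within about 1.5 mm of the axis, with no contact force. I'll push on slowly.

{"op": "step_arm", "data": {
  "plan": [
    [-0.015,0,0,0,42],
    [-0.03,0,0,0,42],
    [-0.045,0,0,0,42],
    [-0.06,0,0,0,42],
    [-0.075,0,0,0,42],
    [-0.09,0,0,0,42],
    [-0.105,0,0,0,42],
    [-0.12,0,0,0,42],
    [-0.135,0,0,0,42],
    [-0.145,0,0,0,42],
    [-0.155,0,0,0,42],
    [-0.16,0,0,0,42]
  ]
}}

```text
time_s: 9.83
tcp_pos: [0.5152, 0.1343, 0.015]
eef_rot: [-180.0, 0.0, -177.7]
contact_force: [-0.4, -0.9, -0.3]
gripper_width: 0.0494
gripper_force: 25.0
```

{"op": "step_arm", "data": {
  "plan": [
    [-0.01,0,0,0,42],
    [-0.018,0,0,0,42],
    [-0.026,0,0,0,42],
    [-0.032,0,0,0,42],
    [-0.036,0,0,0,42],
    [-0.036,0,0,0,42]
  ]
}}

```text
time_s: 10.33
tcp_pos: [0.524, 0.1347, 0.015]
eef_rot: [180.0, 0.0, -177.7]
contact_force: [0.4, 0.9, -0.7]
gripper_width: 0.0496
gripper_force: 25.0
```

{"op": "step_arm", "data": {
  "plan": [
    [-0.003,0,0,0,42],
    [-0.006,0,0,0,42],
    [-0.009,0,0,0,42],
    [-0.012,0,0,0,42],
    [-0.012,0,0,0,42]
  ]
}}

```text
time_s: 10.75
tcp_pos: [0.5258, 0.1345, 0.0146]
eef_rot: [-180.0, -0.1, -177.7]
contact_force: [-4.7, 2.1, -0.1]
gripper_width: 0.0493
gripper_force: 25.0
```

{"op": "step_arm", "data": {
  "plan": [
    [-0.003,0,0,0,42],
    [-0.006,0,0,0,42],
    [-0.009,0,0,0,42],
    [-0.009,0,0,0,42]
  ]
}}

```text
time_s: 11.08
tcp_pos: [0.5259, 0.1341, 0.0139]
eef_rot: [-179.9, -0.3, -177.7]
contact_force: [-12.0, 4.5, 1.6]
gripper_width: 0.0494
gripper_force: 25.0
```

{"op": "step_arm", "data": {
  "plan": [
    [0.009,0,0.002,0,42],
    [0.009,0,0.002,0,42],
    [0.009,0,0.002,0,70],
    [0.009,0,0.002,0,70],
    [0.009,0,0.002,0,70],
    [0.009,0,0.002,0,70],
    [0.009,0,0.002,0,70]
  ]
}}

```text
time_s: 11.67
tcp_pos: [0.5274, 0.135, 0.0148]
eef_rot: [180.0, 0.1, -177.7]
contact_force: [-0.1, -0.9, -0.0]
gripper_width: 0.0696
gripper_force: 0.0
```

{"op": "step_arm", "data": {
  "plan": [
    [0,0,-0.1,0,75],
    [0,0,-0.2,0,75],
    [0,0,-0.35,0,75],
    [0,0,-0.5,0,75],
    [0,0,-0.65,0,75],
    [0,0,-0.8,0,75],
    [0,0,-0.9,0,75],
    [0,0,-0.9,0,75]
  ]
}}

```text
time_s: 12.33
tcp_pos: [0.5298, 0.1358, 0.2463]
eef_rot: [179.8, 0.6, -177.7]
contact_force: [1.1, 1.0, -0.1]
gripper_width: 0.0749
gripper_force: 0.0
```

```bash
python3 -c "
from h import *
im,w=shot('wrist','w7');go(.6,.17,.24,-61)
h=np.array([.624,.1375]);ps=np.radians(2.3);R=np.array([[np.cos(ps),-np.sin(ps)],[np.sin(ps),np.cos(ps)]])
# home prediction: tips of pin
s=cam('scene');t=cam('top')
for q in[(-145,-25,.044),(-145,25,.044)]:print(np.round(proj(w,np.append(h+R@np.array(q[:2])/1000,q[2])),1))
a,_=shot('scene','s7');b,_=shot('top','t7')
o=np.zeros((600,800,3),np.uint8);o[:320,:440]=cv2.resize(a[210:290,275:385],None,fx=4,fy=4,interpolation=2)[:,:,::-1]
o[:400,440:800]=cv2.resize(b[140:240,175:265],None,fx=4,fy=4,interpolation=2)[:,:,::-1]
o[330:600,:360]=cv2.resize(im,(360,270))[:,:,::-1]
cv2.imwrite('pics/c7.png',o)"
```

```text
at [0.5285 0.1356 0.2432] -177.69 shares [-0.2911  0.1261  0.0148] turn -1.9448 j [  35.     6.6  -12.4    0.   -70.6 -122.7]
[250.8 134.3]
[296.5 134.3]
```

View pics/c7.png

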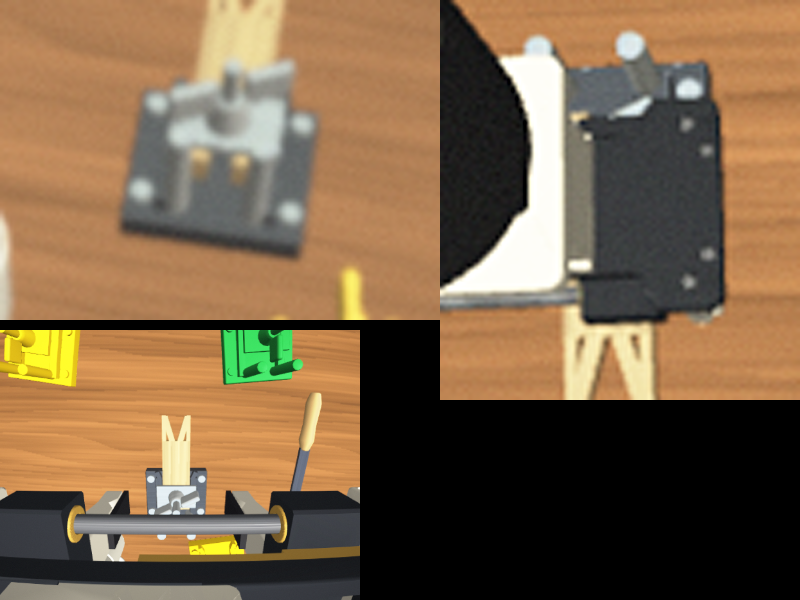

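The pin lies home: its notch tips are at about (252,134) and (296,134), matching the predicted (250.8,134.3) and (296.5,134.3), and both tail prongs show behind the plate. My ten pictures are used up, so I measure numerically from here. The wings' world direction is about -61°/119°, so the nut reads about 1.1.

{"op": "step_arm", "data": {
  "plan": [
    [-0.1,0.03,0,-0.12,60],
    [-0.2,0.06,0,-0.24,50],
    [-0.33,0.096,0.05,-0.36,34],
    [-0.33,0.096,0.1,-0.48,34],
    [-0.33,0.096,0.1,-0.6,34],
    [-0.33,0.096,0.1,-0.72,34],
    [-0.33,0.096,0.1,-0.84,34],
    [-0.33,0.096,0.1,-0.95,34],
    [-0.33,0.096,0.1,-1,34],
    [-0.33,0.096,0.1,-1,34]
  ]
}}

```text
time_s: 13.32
tcp_pos: [0.6076, 0.1618, 0.2126]
eef_rot: [179.9, -0.1, -117.6]
contact_force: [-0.5, 0.8, 0.0]
gripper_width: 0.0341
gripper_force: 0.0
```

{"op": "step_arm", "data": {
  "plan": [
    [0,0,0,-0.12,34],
    [0,0,0,-0.24,34],
    [0,0,0,-0.36,34],
    [0,0,0,-0.48,34],
    [0,0,0,-0.6,34],
    [0,0,0,-0.72,34],
    [0,0,0,-0.84,34],
    [0,0,0,-0.945,34],
    [0,0,0,-0.945,34],
    [0,0,0,-0.945,34],
    [0,0,0,-0.945,34]
  ]
}}

```text
time_s: 14.23
tcp_pos: [0.6081, 0.162, 0.2139]
eef_rot: [179.9, 0.0, -61.3]
contact_force: [-0.2, 0.5, 0.2]
gripper_width: 0.0341
gripper_force: 0.0
```

```bash
python3 -c "
from h import *
go(.6099,.1629,.073,-61)
# refine wing angle from t5 (unobstructed top view): best-match of wing-top silhouette brightness
im=cv2.cvtColor(cv2.imread('pics/t5.png'),cv2.COLOR_BGR2GRAY).astype(np.float32);c=cam('top')
big=cv2.GaussianBlur(im,(0,0),.7)
res=[]
for th in np.arange(0,1.9,.03):
  for dx in(-.003,0,.003):
   for dy in(-.003,0,.003):
    z=.0515-.0025*th+.054; a=np.radians(2.3)-th; v=0
    e=np.array([np.cos(a),np.sin(a)]);n=np.array([-e[1],e[0]]);C=np.array([.624+dx,.1375+dy])
    f=lambda q:cv2.getRectSubPix(big,(1,1),tuple(map(float,proj(c,np.append(q,z)))))[0,0]
    for s in(-1,1):
      for rr in(.016,.022,.028,.034,.039):
        v+=2*f(C+s*rr*e)-f(C+s*rr*e+.011*n)-f(C+s*rr*e-.011*n)
    res.append((v,th,dx,dy))
for q in sorted(res)[-6:]:print(np.round(q,3))"
```

```text
at [0.6081 0.162  0.2139] -61.27 shares [ 3.000e-04 -8.800e-03  5.635e-01] turn -0.0045 j [ 32.7  15.9  -4.4  -0.  -69.7  -3.9]
[1.609511e+03 1.110000e+00 3.000000e-03 3.000000e-03]
[1.625162e+03 1.140000e+00 3.000000e-03 0.000000e+00]
[1.687266e+03 1.110000e+00 0.000000e+00 3.000000e-03]
[1.692807e+03 1.080000e+00 0.000000e+00 3.000000e-03]
[1.703982e+03 1.080000e+00 3.000000e-03 0.000000e+00]
[1.723176e+03 1.110000e+00 3.000000e-03 0.000000e+00]
```

{"op": "step_arm", "data": {
  "plan": [
    [0,-0.008,0.1,0,34],
    [0,-0.008,0.2,0,34],
    [0,-0.008,0.3,0,34],
    [0,-0.008,0.4,0,34],
    [0,-0.008,0.46,0,34],
    [0,-0.008,0.51,0,34],
    [0,-0.008,0.54,0,34],
    [0,-0.008,0.56,0,34],
    [0,-0.008,0.562,0,34],
    [0,-0.008,0.562,0,34]
  ]
}}

```text
time_s: 15.07
tcp_pos: [0.6103, 0.1632, 0.0744]
eef_rot: [-180.0, -0.0, -61.0]
contact_force: [0.7, -0.3, 0.1]
gripper_width: 0.034
gripper_force: 0.0
```

{"op": "step_arm", "data": {
  "plan": [
    [0,0,0,0,6],
    [0,0,0,0,6],
    [0,0,0,0,6],
    [0,0,0,0,6],
    [0,0,0,0,6],
    [0,0,0,0,6],
    [0,0,0,0,6]
  ],
  "newtons": 15
}}

```text
time_s: 15.65
tcp_pos: [0.6108, 0.1635, 0.0745]
eef_rot: [-179.9, -0.0, -61.0]
contact_force: [2.1, 1.6, 0.9]
gripper_width: 0.0087
gripper_force: 15.0
```

{"op": "step_arm", "data": {
  "plan": [
    [0.0004,-0.0091,0.001,0.075,6],
    [0.0014,-0.0181,0.002,0.15,6],
    [0.0032,-0.0271,0.003,0.225,6],
    [0.0057,-0.0358,0.003,0.3,6],
    [0.0088,-0.0444,0.004,0.375,6],
    [0.0126,-0.0527,0.005,0.45,6],
    [0.0136,-0.0545,0.005,0.467,6],
    [0.0136,-0.0545,0.005,0.467,6]
  ]
}}

```text
time_s: 16.32
tcp_pos: [0.6241, 0.1672, 0.0733]
eef_rot: [-179.9, 0.0, -88.9]
contact_force: [-0.4, 2.8, 5.4]
gripper_width: 0.0084
gripper_force: 15.0
```

{"op": "step_arm", "data": {
  "plan": [
    [0,0,0,0,15],
    [0,0,0,0,21],
    [0,0,0,0,21],
    [0,0,0,0,21],
    [0,0,-0.05,0,21],
    [0,0,-0.15,0,21],
    [0,0,-0.25,0,21],
    [0,0,-0.25,0,34],
    [0,0,-0.25,0,34],
    [0,0,-0.25,0,34]
  ]
}}

```text
time_s: 17.15
tcp_pos: [0.6231, 0.1665, 0.1348]
eef_rot: [180.0, 0.0, -89.0]
contact_force: [0.0, -0.1, -0.7]
gripper_width: 0.0324
gripper_force: 0.0
```

```bash
python3 -c "
from h import *
a=np.radians(-89)
go(.624+.029*np.cos(a),.1375+.029*np.sin(a),.0715,-89)"
```

```text
at [0.6231 0.1665 0.1348] -89.02 shares [ 0.232  -0.0017  0.2534] turn -0.0003 j [ 32.2  20.5  -8.5  -0.  -61.  -31.2]
```

{"op": "step_arm", "data": {
  "plan": [
    [0.08,0,-0.03,0,34],
    [0.16,0,-0.03,0,34],
    [0.232,0,0,0,34],
    [0.232,0,0,0,34],
    [0.232,0,0.06,0,34],
    [0.232,0,0.12,0,34],
    [0.232,0,0.18,0,34],
    [0.232,0,0.22,0,34],
    [0.232,0,0.245,0,34],
    [0.232,0,0.252,0,34],
    [0.232,0,0.252,0,34]
  ]
}}

```text
time_s: 18.07
tcp_pos: [0.6244, 0.1087, 0.0717]
eef_rot: [179.9, -0.0, -89.0]
contact_force: [0.1, 0.2, 0.9]
gripper_width: 0.0339
gripper_force: 0.0
```

{"op": "step_arm", "data": {
  "plan": [
    [0,0,0,0,6],
    [0,0,0,0,6],
    [0,0,0,0,6],
    [0,0,0,0,6],
    [0,0,0,0,6],
    [0,0,0,0,6],
    [0,0,0,0,6]
  ],
  "newtons": 20
}}

```text
time_s: 18.65
tcp_pos: [0.6256, 0.1089, 0.0729]
eef_rot: [-179.9, 0.0, -89.0]
contact_force: [2.9, -0.4, 0.9]
gripper_width: 0.0083
gripper_force: 20.0
```

{"op": "step_arm", "data": {
  "plan": [
    [-0.0004,0.0091,0.001,0.075,6],
    [-0.0014,0.0181,0.002,0.15,6],
    [-0.0032,0.0271,0.002,0.225,6],
    [-0.0057,0.0358,0.003,0.3,6],
    [-0.0088,0.0444,0.004,0.375,6],
    [-0.0126,0.0527,0.005,0.45,6],
    [-0.0171,0.0606,0.005,0.525,6],
    [-0.0222,0.0682,0.006,0.6,6],
    [-0.0278,0.0753,0.007,0.675,6],
    [-0.034,0.082,0.008,0.75,6],
    [-0.0407,0.0882,0.009,0.825,6],
    [-0.0478,0.0938,0.009,0.9,6]
  ]
}}

```text
time_s: 19.65
tcp_pos: [0.6013, 0.1204, 0.0705]
eef_rot: [-180.0, 0.0, -143.2]
contact_force: [2.4, 0.7, 1.0]
gripper_width: 0.0084
gripper_force: 20.0
```

```bash
python3 -c "
from h import *
go(.6249,.138,.07,-187);s=r.get_state();print(s['contact_force'],s['moment'],s['gripper_width'])"
```

```text
at [0.6013 0.1204 0.0705] -143.22 shares [-0.1178 -0.0003  0.0022] turn 0.7297 j [ 29.6  21.2 -17.    0.  -51.7 -82.8]
[2.36670275 0.67137186 0.96060994] [ 0.01154756 -0.71276708  0.12543974] 0.008387142386336501
```

{"op": "step_arm", "data": {
  "plan": [
    [-0.0004,0.0091,0.001,0.075,6],
    [-0.0014,0.0181,0.002,0.15,6],
    [-0.0032,0.0271,0.002,0.225,6],
    [-0.0057,0.0358,0.003,0.3,6],
    [-0.0088,0.0444,0.004,0.375,6],
    [-0.0126,0.0527,0.005,0.45,6],
    [-0.0171,0.0606,0.005,0.525,6],
    [-0.0222,0.0682,0.005,0.6,6],
    [-0.0278,0.0753,0.005,0.675,6],
    [-0.0278,0.0753,0.005,0.675,6],
    [-0.0278,0.0753,0.005,0.675,6]
  ],
  "newtons": 30
}}

```text
time_s: 20.57
tcp_pos: [0.5952, 0.1397, 0.0692]
eef_rot: [180.0, 0.0, 176.7]
contact_force: [-1.0, 0.6, 4.5]
gripper_width: 0.0079
gripper_force: 30.1
```

```bash
python3 -c "
from h import *
go(.6249,.138,.07,-191);s=r.get_state();print(s['contact_force'],s['moment'],s['gripper_width'])"
```

```text
at [0.5952 0.1397 0.0692] 176.65 shares [-1.192e-01  1.000e-04 -3.200e-03] turn 0.1275 j [  31.5   21.2  -17.3   -0.   -51.5 -124.8]
[-0.98504812  0.56427865  4.52368742] [0.38334321 0.47789311 0.17610597] 0.007925153327209515
```

{"op": "step_arm", "data": {
  "plan": [
    [-0.0001,0.005,0,0.042,6],
    [-0.0004,0.0101,0,0.083,6],
    [-0.001,0.0151,0,0.125,6],
    [-0.0018,0.0201,0,0.167,6],
    [-0.0018,0.0201,0,0.167,6],
    [-0.0018,0.0201,0,0.167,6]
  ]
}}

```text
time_s: 21.07
tcp_pos: [0.5956, 0.144, 0.0691]
eef_rot: [-180.0, -0.0, 166.6]
contact_force: [-0.9, -1.0, 6.1]
gripper_width: 0.0081
gripper_force: 30.6
```

```bash
python3 -c "
from h import *
go(.6249,.138,.07,-191);s=r.get_state();print(s['contact_force'],s['moment'],s['gripper_width'])"
```

```text
at [0.5956 0.144  0.0691] 166.65 shares [-0.1195  0.0038 -0.0035] turn -0.0392 j [  31.8   21.3  -17.1    0.   -51.7 -135.2]
[-0.88188923 -0.99858706  6.08247166] [-0.54411909  0.6175598   0.40730119] 0.008113473370867486
```

The moment about z rose from 0.18 to 0.41 N m, so the nut is in its stiff range at about 3.4. Now I release and lift.

{"op": "step_arm", "data": {
  "plan": [
    [0,0,0,0,15],
    [0,0,0,0,30],
    [0,0,0,0,34],
    [0,0,0,0,34],
    [0,0,0,0,34],
    [0,0,-0.05,0,34],
    [0,0,-0.15,0,34],
    [0,0,-0.3,0,34],
    [0,0,-0.45,0,34],
    [0,0,-0.6,0,34],
    [0,0,-0.6,0,34]
  ]
}}

```text
time_s: 21.98
tcp_pos: [0.5995, 0.1459, 0.2272]
eef_rot: [179.6, 0.6, 166.6]
contact_force: [1.3, 0.3, 1.7]
gripper_width: 0.034
gripper_force: 0.0
```

{"op": "step_arm", "data": {
  "plan": [
    [0.15,0,0,0,34],
    [0.3,0,0,0,34],
    [0.45,0,0,0,34],
    [0.5,0,0,0,34],
    [0.5,0,0,0,34]
  ]
}}

```text
time_s: 22.4
tcp_pos: [0.4718, 0.1744, 0.2192]
eef_rot: [179.9, -0.0, 166.6]
contact_force: [0.7, 0.5, 0.2]
gripper_width: 0.0338
gripper_force: 0.0
```

```bash
python3 -c "
from h import *
shot('top','t9');im0=cv2.imread('pics/t9.png')
im=cv2.cvtColor(im0,cv2.COLOR_BGR2GRAY).astype(np.float32);c=cam('top')
big=cv2.GaussianBlur(im,(0,0),.7)
res=[]
for th in np.arange(2.2,3.85,.03):
  for dx in(-.003,0,.003):
   for dy in(-.003,0,.003):
    z=.0515-.0025*th+.054; a=np.radians(2.3)-th; v=0
    e=np.array([np.cos(a),np.sin(a)]);n=np.array([-e[1],e[0]]);C=np.array([.624+dx,.1375+dy])
    f=lambda q:cv2.getRectSubPix(big,(1,1),tuple(map(float,proj(c,np.append(q,z)))))[0,0]
    for s in(-1,1):
      for rr in(.016,.022,.028,.034,.039):
        v+=2*f(C+s*rr*e)-f(C+s*rr*e+.011*n)-f(C+s*rr*e-.011*n)
    res.append((v,th,dx,dy))
for q in sorted(res)[-6:]:print(np.round(q,3))
print(r.get_state()['tcp_pos'])
im,w=shot('wrist','w9')
h=np.array([.624,.1375]);ps=np.radians(2.3);R=np.array([[np.cos(ps),-np.sin(ps)],[np.sin(ps),np.cos(ps)]])
# pin presence: wood-colour extents in top view along pin front edge
P=lambda x,y,z:proj(c,np.append(h+R@np.array([x,y])/1000,z))
for y in(-21,21):
  print([ (x,[int(k) for k in im0[int(round(P(x,y,.044)[1])),int(round(P(x,y,.044)[0]))]]) for x in(-160,-155,-150,-147,-143,-140,-135,-120)])
"
```

```text
[ 1.715616e+03  3.160000e+00 -3.000000e-03  3.000000e-03]
[1.716649e+03 3.160000e+00 0.000000e+00 3.000000e-03]
[1.721465e+03 3.220000e+00 0.000000e+00 3.000000e-03]
[ 1.737971e+03  3.220000e+00 -3.000000e-03  3.000000e-03]
[ 1.797254e+03  3.190000e+00 -3.000000e-03  3.000000e-03]
[1.797925e+03 3.190000e+00 0.000000e+00 3.000000e-03]
[0.47333133 0.17443682 0.21924342]
[(-160, [78, 123, 176]), (-155, [74, 119, 173]), (-150, [68, 118, 171]), (-147, [68, 112, 166]), (-143, [112, 162, 192]), (-140, [153, 215, 235]), (-135, [164, 223, 240]), (-120, [170, 231, 245])]
[(-160, [66, 62, 62]), (-155, [66, 63, 60]), (-150, [63, 65, 62]), (-147, [66, 65, 62]), (-143, [61, 56, 57]), (-140, [64, 62, 60]), (-135, [62, 61, 58]), (-120, [59, 60, 58])]
```

The nut has sprung back to about 3.15–3.2, and the pin's front end is still at holder x of about -144, so it is home. Handing in.

```bash
python3 -c "
from h import *
print(workorder.close_job())"
```

```text
the job is handed in; nothing more can be done
None
```

The job is handed in, but the judge returned no verdict. By my last measurements the pin is home against the stud and the wing nut is tight at about 3.15–3.2 rad. The gripper is clear, I noticed no knock on the posts (contact forces stayed low), and the arm kept away from the file, hammer and mug.

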